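# Weigh down a scroll repair and set the bench timer

### The arm

A 7-joint arm with a two-finger parallel gripper is mounted at the origin on the work surface. World frame = base frame: x ahead of the robot, y to its left, z up, the work surface at z = 0. Lengths are in m, angles in degrees, forces in N, time in s.
With the tool pointing down it reaches from about 0.425 to 0.875 m from the base axis. Payload 4.7 kg.
Tool frame: the origin (TCP) lies at the very end of the fingers, on their centre line; the grasp point (between the pads) lies 19 mm behind it; z points along the fingers, y is the line along which they close (so a half turn about z gives the same grasp; the last joint's range is limited). The gripper opens to 87 mm and grips with 3 to 60 N. Pads are 19 mm wide; open, the fingers measure 117 mm over their backs; the gripper's body (75 mm by 190 mm) begins 51 mm behind the grasp point.
Start: joints at [-64.509, 18.392, -4.016, 83.108, 1.295, 78.541, -3.26], TCP at [0.271, 0.591, 0.223] pointing down, gripper open.
Joint ranges: [-163.93, 163.93], [-17.29, 119.83], [-79.2, 71.16], [3.27, 140.29], [-89.18, 269.18], [5.43, 117.66], [-154.24, 154.24]. Speed limits (degrees/s): [147.25, 147.25, 180, 180, 180, 180, 180].

### API

Orientations are given as [roll, pitch, yaw] about the fixed x, y, z axes, in that order (R = Rz(yaw) Ry(pitch) Rx(roll)).
In Python, from cell import telemetry, cams, env gives the robot as it stands.
- The arm moves only by the tool arm_command, never from a script. Its argument "series" is text: rows parted by semicolons, each of 5 numbers parted by spaces: the shift along the tool's x, y, z in mm, then the turn about the tool's z in rad, then the closure in counts, from 0 (fully open) to 255 (shut). A call has 1 to 20 rows; each row shifts and turns the commanded pose from where the row before left it, along the tool's axes as they then stand; what a row does not reach is not made up. A row lasts 1/12 s, in which the tool goes at most 41.7 mm and 7.16 degrees, less where a joint would pass 70% of its speed; a pose out of reach is approached as far as the arm can. A call is refused whole if a number of a shift passes 41.7 or a number of a turn 0.125, either way. A call with a gripper value outside its range is refused whole. The fingers move at their own pace and stop on an object; "squeeze" is the grip in N (left out, the last holds). Time passes only in rows, so rows that do not move let the fingers close. It gives the time, the measured TCP pose, the force, the opening and the grip force at its end, in the units of the state.
- telemetry.get_obs(): the state, without advancing time (a new reading comes with each control period).
- cams.read_camera(name): name is "side" or "top" or "wrist"; returns the picture (420x560x3 uint8, blue, green, red); there is no depth.
- cams.calibration(name): a dict with "K" (3x3 intrinsics, pixels), "origin" and "rotation" of the camera in the world; the wrist camera has in their place "hand_eye" (4x4, takes a point from camera to tool coordinates, whose origin is the TCP and whose axes are the flange's). Camera axes: x right, y down, z forward; pixel columns grow to the right and rows downward; lengths in m; the calibration is good to about 2 mm. The wrist camera is an equidistant fisheye: a pixel r from the principal point sees the ray r / f radians off the axis. A picture is of the moment at which its call begins: read the wrist's pose just before it. calibration takes no time and is no camera call.
- env.sign_off(): hands the job in; it is judged then, once.
The state is a dict: "time_s": time; "qpos": joint angles; "joint_velocities": joint speeds; "effort": joint torques, N m; "tool_pos": TCP position; "tool_rot": TCP orientation; "force": force on the tool from outside, world axes, zero at the start; "wrist_torque": the same for the moment, N m; "grip_width": finger opening in m; "grasp_force": force on a finger pad.
Only numpy, scipy, OpenCV 4.12 (cv2) and the standard library are available. Lean on these libraries where they do the work, as an engineer would, in place of code of your own. Each camera call takes 0.05 s, during which the arm holds its last target. There are 200 camera calls.

### The job

Lay the big paper-wrapped weight gently on the scroll so that it covers the fresh paper patch, and let go of it. Then set the timer to 15 minutes by turning its stiff knob clockwise a quarter turn past the zero mark: the timer is light and slippery, so bear down on the knob while you turn it, enough that the timer does not spin or creep on its glass plate but never with more than about 3 kg, or the glass cracks. Leave the timer standing where it is and leave the other things on the bench alone.

Things in the scene. Friction and masses are not known exactly. Their poses are not given: they have to be found in the camera images.
- weight: Loose brick wrapped in pale paper, 110 x 56 x 40 mm, 0.5 to 0.8 kg, lying on the bench. Origin at the centre of its underside; x along its length, z up. (The smaller wrapped weight, 44 x 44 x 36 mm, holds the scroll down and stays where it is.)
- small_weight: Bystander: square paper-wrapped weight, 44 x 44 x 36 mm, standing on the far part of the scroll board. Origin at the centre of its underside.
- scroll: Fixed board, 260 x 240 mm and 6 mm thick, with the brown painted scroll mounted on it. Origin at the centre of its underside, z up; its top is 6 mm above.
- patch: Pale paper patch, flat, 86 x 32 mm, stuck on the scroll: the fresh repair, fixed. Origin at its centre, on the board's top; x along its length. It has no contact of its own: the weight rests on the board's top. The weight covers it when centred on it and lying the same way (either way round), with 12 mm to spare all round.
- glass: Fixed glass plate, 190 x 190 mm, 8 mm thick, on which the timer stands. Origin at the centre of its underside. It cracks if pressed with more than 35 N in all (the timer's own weight included).
- timer: Free-standing round bench timer of white plastic, 108 mm across, about 0.33 kg with its grey knob, on four hard smooth feet 38 mm from its axis (friction on the glass 0.4 to 0.6). Origin on its axis at its underside; x points away from the zero mark, z up. Turning the knob takes 0.2 N m: with less than 6 to 11 N (by friction) bearing down on it the whole timer spins instead.
- timer_face (a point): Centre of the flat face, 45 mm above the timer's origin. The knob turns about this axis: a disc 68 mm across, 6 mm thick, with a grip bar on it 52 mm long, 14 thick, 26 high. Its height varies and is not measured: disc top 9 to 15 mm, bar top 35 to 41 mm above this point. Fingertips astride the bar can rest on the disc and bear down; it does not sink, all there yields well under 1 mm.
- timer_zero (a point): The zero mark on the timer's face, 45 mm out from the axis: a long tick with a dark tab below it on the rim. Twelve ticks go round the face, 5 minutes (30 degrees) apart, the longer ones at 0, 15, 30 and 45.
- dial (a joint): Angle of the knob relative to the timer, rad, growing clockwise seen from above; starts at 0.2 to 0.5. At 0 the white line on one end of the grip bar points to the zero mark; 15 minutes is 1.571 (white line at the first long tick clockwise). The bar lies along the timer's x axis turned clockwise by this angle. It stays where it is left.
- paste_jar: Bystander: glass jar with a metal lid, 64 mm across, 75 mm high.
- brush: Bystander: brush lying on the bench.
- bone_folder: Bystander: flat bone folder, 150 x 22 x 6 mm, lying on the bench.
Not all that is in view belongs to the job. There is more than one size of the timer; the job needs the middle-sized.

How it is judged:
By the outcome, as a careful person would: the job done as asked, in the order asked, and still so for the second after the job is handed in, with the robot touching nothing.
It also fails if it takes over 64 s, if anything falls off the work surface, if the arm or the gripper's body presses on something with over 40 N, if the wrist force passes 120 N, or if a joint passes its speed limit or range.

## Working session

There is one attempt and no reset: what is moved stays moved. The work goes in short steps, Python scripts to look and compute and a tool call to move; the robot and the scene stay as the last step left them, time stands still between calls to the robot, and variables do not carry over. Pictures are saved under pics/ and viewed, at most 10 in all, crops included, and the job is handed in when it is done.

Besides the shell and the picture viewer there is one more tool, called after "Emit:" as name(argument=value, ...), one argument or row to a line, values as JSON. arm_command: Moves the arm, as the interface text tells. Its arguments: {"type":"object","properties":{"series":{"type":"string"},"squeeze":{"type":"number"}},"required":["series"]}

```bash
mkdir -p pics; ls; python3 - <<'E'
from cell import telemetry,cams,env
import cv2,numpy as np
o=telemetry.get_obs();print(o)
for n in("top","side","wrist"):
    cv2.imwrite(f"pics/{n}0.png",cams.read_camera(n))
    c=cams.calibration(n);print(n,{k:np.round(np.array(v),4).tolist() for k,v in c.items() if not isinstance(v,str)})
E
```

```text
pics
{'time_s': 0.0, 'qpos': array([-64.50866187,  18.43791224,  -4.01503554,  83.17251499,
         1.29441112,  78.54031526,  -3.26214569]), 'joint_velocities': array([ 0.09910877, -0.03333143, -0.0684408 , -0.04693518,  0.03297787,
       -0.04142992,  0.06849781]), 'effort': array([-1.44657802e-04, -4.91281199e+01, -4.04041372e-01, -3.12529457e+01,
       -6.39271550e-02,  4.36902686e-02,  1.96388032e-04]), 'tool_pos': array([0.27126862, 0.590104  , 0.22149535]), 'tool_rot': array([-1.79894462e+02,  5.21256351e-03,  1.55315629e+02]), 'force': array([-0.05555299, -0.00797656,  0.36532825]), 'wrist_torque': array([-0.00725418, -0.0421166 , -0.04497356]), 'grasp_force': 0.0, 'grip_width': 0.0867398527334391}
top {'K': [[404.9533, 0.0, 274.5973], [0.0, 404.9533, 212.1253], [0.0, 0.0, 1.0]], 'origin': [0.4258, 0.03, 1.0085], 'rotation': [-173.2718, -0.7335, -91.2106]}
side {'K': [[466.2285, 0.0, 275.7102], [0.0, 466.2285, 209.9231], [0.0, 0.0, 1.0]], 'origin': [0.4518, 0.7199, 0.8584], 'rotation': [-138.4251, 0.8042, -174.3313]}
wrist {'K': [[325.1923, 0.0, 279.7976], [0.0, 325.1923, 206.8753], [0.0, 0.0, 1.0]], 'hand_eye': [[0.0007, -0.952, -0.3061, 0.0861], [1.0, 0.0007, 0.0001, -0.0], [0.0001, -0.3061, 0.952, -0.1625], [0.0, 0.0, 0.0, 1.0]]}
```

View pics/top0.png

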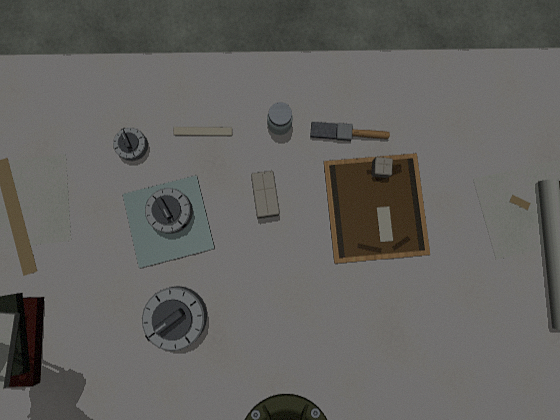

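View pics/side0.png

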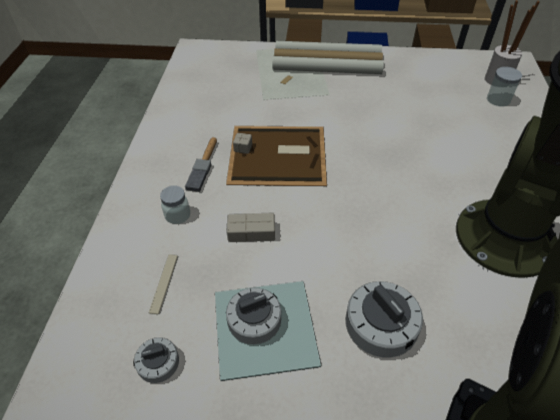

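The top view shows the big weight at about (265,195), the patch at (385,223), the small weight at (383,167), and the middle timer on the glass at (168,210).

```bash
cat > h.py <<'E'
import numpy as np,cv2
from scipy.spatial.transform import Rotation as R
from cell import telemetry,cams
def ray(n,uv,obs=None):
    c=cams.calibration(n);K=np.array(c["K"]);d=np.linalg.inv(K)@[uv[0],uv[1],1]
    if n!="wrist":
        return np.array(c["origin"]),R.from_euler("xyz",c["rotation"],degrees=True).as_matrix()@d
    r=np.hypot(*d[:2]);d=np.array([*(d[:2]/max(r,1e-9)*np.sin(r)),np.cos(r)])
    T=np.eye(4);T[:3,:3]=R.from_euler("xyz",obs["tool_rot"],degrees=True).as_matrix();T[:3,3]=obs["tool_pos"]
    T=T@np.array(c["hand_eye"]);return T[:3,3],T[:3,:3]@d
def at(n,uv,z,obs=None):
    o,d=ray(n,uv,obs);return o+d*(z-o[2])/d[2]
def pix(n,p,obs=None):
    c=cams.calibration(n);K=np.array(c["K"])
    if n!="wrist":
        q=R.from_euler("xyz",c["rotation"],degrees=True).as_matrix().T@(np.array(p)-c["origin"]);q=q/q[2];return (K@q)[:2]
    T=np.eye(4);T[:3,:3]=R.from_euler("xyz",obs["tool_rot"],degrees=True).as_matrix();T[:3,3]=obs["tool_pos"]
    q=(np.linalg.inv(T@np.array(c["hand_eye"]))@[*p,1])[:3];th=np.arctan2(np.hypot(q[0],q[1]),q[2])
    return K[:2,2]+K[0,0]*th*q[:2]/np.hypot(q[0],q[1])
def totool(v,obs): # world vector m -> tool mm
    return R.from_euler("xyz",obs["tool_rot"],degrees=True).as_matrix().T@np.array(v)*1000
E
python3 - <<'E'
from h import *
im=cv2.imread("pics/top0.png")
a=cv2.resize(im[160:280,235:435],None,fx=4,fy=4,interpolation=cv2.INTER_CUBIC)
cv2.imwrite("pics/topcropA.png",a)
a=cv2.resize(im[170:270,115:225],None,fx=6,fy=6,interpolation=cv2.INTER_CUBIC)
cv2.imwrite("pics/topcropB.png",a)
for n,uv,z in [("top",(385,223),.006),("top",(265,186),.04),("top",(167,209),.08),("side",(293,150),.006),("side",(251,222),.04),("side",(254,305),.08)]: print(n,at(n,uv,z).round(3))
E
```

```text
top [ 0.511 -0.26   0.006]
top [0.604 0.037 0.04 ]
top [0.547 0.263 0.08 ]
side [ 0.513 -0.255  0.006]
side [0.588 0.04  0.04 ]
side [0.548 0.277 0.08 ]
```

View pics/topcropA.png

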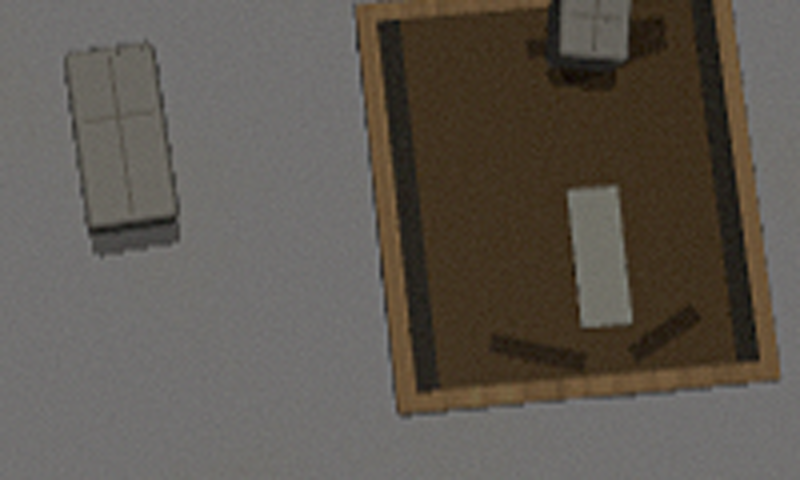

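View pics/topcropB.png

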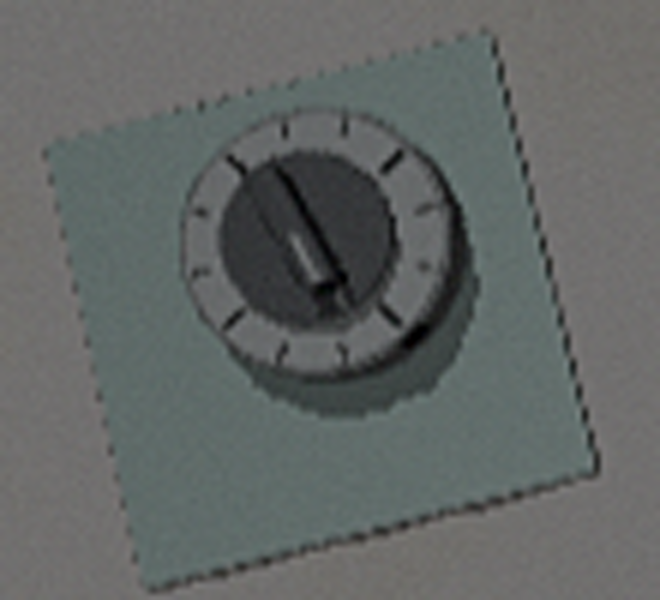

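The crop shows the weight's top corners at (66,52), (150,44), (178,215), (90,230). The patch corners are at (569,190), (617,186), (632,323), (581,328). On the timer, the zero tick is at (388,315) with the dark tab beside it, and the white line end of the bar is at the lower end, near (318,275).

```bash
python3 - <<'E'
from h import *
A=lambda p:((p[0]+.5)/4-.5+235,(p[1]+.5)/4-.5+160)
B=lambda p:((p[0]+.5)/6-.5+115,(p[1]+.5)/6-.5+170)
for nm,ps,z in [("w",[(66,52),(150,44),(178,215),(90,230)],.04),("patch",[(569,190),(617,186),(632,323),(581,328)],.006)]:
    q=np.array([at("top",A(p),z) for p in ps]);print(nm,q.mean(0).round(4),np.linalg.norm(np.roll(q,-1,0)-q,axis=1).round(4))
    v=q[0]+q[1]-q[2]-q[3];print(" long yaw",np.degrees(np.arctan2(v[1],v[0])))
q=np.array([at("top",B(p),.053) for p in [(388,315),(232,318),(236,162),(394,162)]]);print(q.round(4),q.mean(0).round(4),np.linalg.norm(q-q.mean(0),axis=1))
c=q.mean(0);v=q[0]-c;print("zero az",[np.degrees(np.arctan2(*(s*(p-c))[[1,0]])) - k for p,s,k in zip(q,[1,1,1,1],[0,-90,-180,-270])])
o=telemetry.get_obs();t=R.from_euler("xyz",o["tool_rot"],degrees=True).as_matrix();print(t.round(3))
E
```

```text
w [0.5861 0.0377 0.04  ] [0.0514 0.1062 0.0537 0.11  ]
 long yaw 7.323814555777977
patch [ 0.5093 -0.2589  0.006 ] [0.0304 0.086  0.032  0.0864]
 long yaw 2.581186753861531
[[0.519  0.241  0.053 ]
 [0.519  0.3022 0.053 ]
 [0.5811 0.3015 0.053 ]
 [0.5799 0.2391 0.053 ]] [0.5498 0.2709 0.053 ] [0.04289744 0.04382638 0.0437536  0.04387928]
zero az [np.float64(-135.8078865871173), np.float64(224.50898493058307), np.float64(224.25664706610996), np.float64(223.3906731784667)]
[[-0.909  0.418 -0.001]
 [ 0.418  0.909 -0.001]
 [-0.    -0.001 -1.   ]]
```

Emit:
arm_command(
  series="-15 -10 0 0 0;-26 -19 0 0 0;-26 -19 0 0 0;-26 -19 0 0 0;-26 -19 0 0 0;-26 -19 0 0 0;-26 -19 0 0 0;-26 -19 0 0 0;-26 -19 0 0 0;-26 -19 0 0 0;-26 -19 0 0 0;-26 -19 0 0 0;-26 -19 0 0 0;-26 -19 0 0 0;-26 -19 0 0 0;-26 -19 0 0 0;-26 -19 0 0 0;-26 -19 0 0 0;-26 -19 0 0 0;-26 -19 0 0 0",
  squeeze=20,
)

```text
time_s: 1.82
tool_pos: [0.5794, 0.0395, 0.2224]
tool_rot: [180.0, -0.0, 155.3]
force: [-0.7, 0.7, 0.5]
grip_width: 0.0867
grasp_force: 0.0
```

Emit:
arm_command(
  series="0 0 0 0.12 0;0 0 0 0.12 0;0 0 0 0.12 0;0 0 0 0.12 0;0 0 0 0.12 0;0 0 0 0.12 0;0 0 0 0.12 0;0 0 0 0.12 0;0 0 0 0.12 0;0 0 0 0.12 0;0 0 0 0.12 0;0 0 0 0.12 0;0 0 0 0.12 0;0 0 0 0.12 0;0 0 0 0.12 0;0 0 0 0.12 0;0 0 0 0.12 0;0 0 0 0.12 0;0 0 0 0.12 0;0 0 0 0.12 0",
)

```text
time_s: 3.48
tool_pos: [0.5788, 0.041, 0.2223]
tool_rot: [-180.0, 0.0, 17.5]
force: [-0.1, -0.6, 0.2]
grip_width: 0.0872
grasp_force: 0.0
```

```bash
python3 - <<'E'
from h import *
o=telemetry.get_obs();im=cams.read_camera("wrist")
cv2.imwrite("pics/w1.png",im);print(o)
E
```

```text
{'time_s': 3.4833, 'qpos': array([-37.32768419,  10.85589189,  35.07628461,  94.58531969,
        -6.38807836,  76.60519286, -73.77400115]), 'joint_velocities': array([ -7.07545154,   0.72473344,   8.24748549,   0.27556248,
        -1.71857412,   0.12670286, -80.21424846]), 'effort': array([ 6.48952983e-01, -3.53620398e+01,  3.22161220e+00, -3.09587252e+01,
       -7.79609982e-03, -5.61703776e-02,  1.47674236e+00]), 'tool_pos': array([0.57879695, 0.04099733, 0.22226823]), 'tool_rot': array([-1.79992416e+02,  2.81263540e-02,  1.74736236e+01]), 'force': array([-0.09618752, -0.55253496,  0.24348418]), 'wrist_torque': array([-0.08107801,  0.1535742 , -0.01556788]), 'grasp_force': 0.0, 'grip_width': 0.0871961711874094}
```

View pics/w1.png

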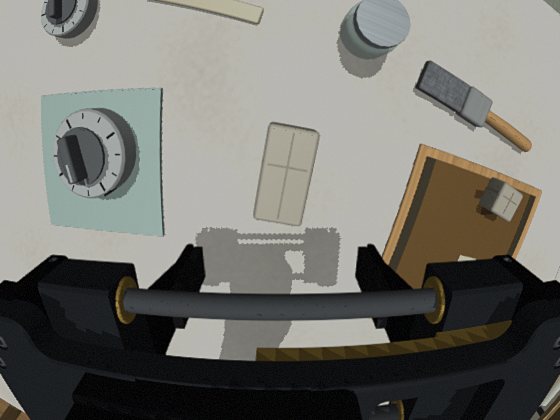

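The wrist view shows the weight's top at corners (272,122), (320,129), (300,226), (254,219).

```bash
python3 - <<'E'
from h import *
o=dict(tool_pos=np.array([.57879695,.04099733,.22226823]),tool_rot=[-179.992,.028,17.4736])
q=np.array([at("wrist",p,.04,o) for p in [(272,122),(320,129),(300,226),(254,219)]]);print(q.round(4),q.mean(0),np.linalg.norm(np.roll(q,-1,0)-q,axis=1))
v=q[0]+q[1]-q[2]-q[3];print(np.degrees(np.arctan2(v[1],v[0])))
o=telemetry.get_obs();print(o["tool_pos"],o["tool_rot"]);print(totool([.5861,.0377,.012]-o["tool_pos"],o),totool([*q.mean(0)[:2],.012]-o["tool_pos"],o))
E
```

```text
[[0.6392 0.0695 0.04  ]
 [0.6478 0.019  0.04  ]
 [0.5375 0.0047 0.04  ]
 [0.5298 0.057  0.04  ]] [0.58857049 0.0375701  0.04      ] [0.05120838 0.11123333 0.05286861 0.11010221]
6.965921658186817
[0.5788266  0.04092856 0.22225184] [-1.79998055e+02  2.76787265e-02  1.71641092e+01]
[  6.09825697   5.23835954 210.24873657] [  8.42038514   6.09153509 210.24758582]
```

Emit:
arm_command(
  series="0 0 0 0.09 0;0 0 0 0.085 0;7.7 4.2 0 0 0;0 0 20 0 0;0 0 30 0 0;0 0 30 0 0;0 0 30 0 0;0 0 20 0 0;0 0 20 0 0;0 0 10 0 0;0 0 0 0 0;0 0 0 0 0",
)

```text
time_s: 4.53
tool_pos: [0.5876, 0.0375, 0.0626]
tool_rot: [180.0, 0.0, 7.9]
force: [-0.6, 0.7, 0.4]
grip_width: 0.087
grasp_force: 0.0
```

```bash
python3 - <<'E'
from h import *
o=telemetry.get_obs();im=cams.read_camera("wrist")
cv2.imwrite("pics/w2.png",im);print(o["tool_pos"],o["tool_rot"])
E
```

```text
[0.5875777  0.03752623 0.06263285] [1.79975328e+02 1.45644583e-02 7.86743694e+00]
```

View pics/w2.png

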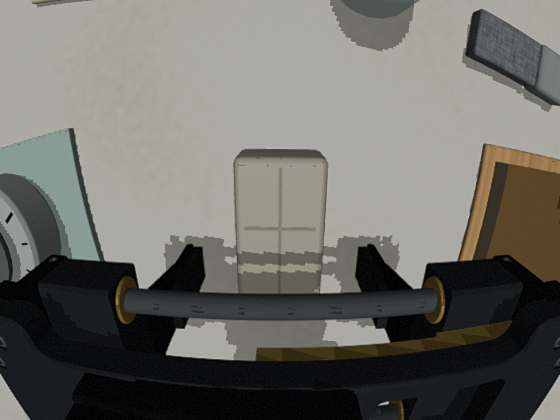

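The wrist view shows the weight centred between the fingers (columns 235–328) and aligned, so I'll descend and grip.

Emit:
arm_command(
  series="0 0 15 0 0;0 0 20 0 0;0 0 13 0 0;0 0 6 0 0;0 0 0 0 0;0 0 0 0 60;0 0 0 0 110;0 0 0 0 150;0 0 0 0 150;0 0 0 0 150;0 0 0 0 200;0 0 0 0 200;0 0 0 0 200",
  squeeze=30,
)

```text
time_s: 5.67
tool_pos: [0.5875, 0.0379, 0.009]
tool_rot: [-180.0, -0.0, 7.8]
force: [-0.4, 0.3, 2.4]
grip_width: 0.056
grasp_force: 30.0
```

Emit:
arm_command(
  series="0 0 -5 0 200;0 0 -15 0 200;0 0 -25 0 200;0 0 -30 0 200;0 0 -25 0 200;-3.7 9 -15 0 200;-6 15 -5 0 200;-9 22 0 0 200;-9 22 0 0 200;-9 22 0 0 200;-9 22 0 0 200;-9 22 0 0 200;-9 22 0 0 200;-9 22 0 0 200;-9 22 0 0 200;-9 22 0 0 200;-9 22 0 0 200;-9 20 0 0 200;-9 15 0 0 200;-5 8 0 0 200",
)

```text
time_s: 7.33
tool_pos: [0.5004, -0.2666, 0.1267]
tool_rot: [180.0, 0.3, 7.5]
force: [-1.4, -0.5, -7.6]
grip_width: 0.0556
grasp_force: 30.0
```

Emit:
arm_command(
  series="0 0 0 0.045 200;0 0 0 0.045 200;0 0 0 0 200;0 0 0 0 200;0 0 0 0 200;0 0 0 0 200",
)

```text
time_s: 7.83
tool_pos: [0.5043, -0.2627, 0.1282]
tool_rot: [-180.0, 0.0, 2.7]
force: [1.2, 0.1, -7.1]
grip_width: 0.0558
grasp_force: 30.0
```

```bash
python3 - <<'E'
from h import *
o=telemetry.get_obs();im=cams.read_camera("wrist")
cv2.imwrite("pics/w3.png",im);print(o["tool_pos"],o["tool_rot"],o["force"],o["grip_width"])
print(totool([.5093,-.2589,.014]-o["tool_pos"],o))
w=R.from_euler("z",2.6,degrees=True).as_matrix()
for s in [(1,1),(1,-1),(-1,-1),(-1,1)]: print(pix("wrist",np.array([.5093,-.2589,.006])+w@[.043*s[0],.016*s[1],0],o).round(1))
E
```

```text
[ 0.50430686 -0.26269806  0.12816571] [-1.79975230e+02  3.47523153e-02  2.69989301e+00] [ 1.19839255  0.10236197 -7.12264854] 0.05581143639338864
[  5.23574869  -3.50929353 114.16408328]
[258.3 145.8]
[294.7 145.8]
[293.3 236.6]
[259.7 236.5]
```

View pics/w3.png

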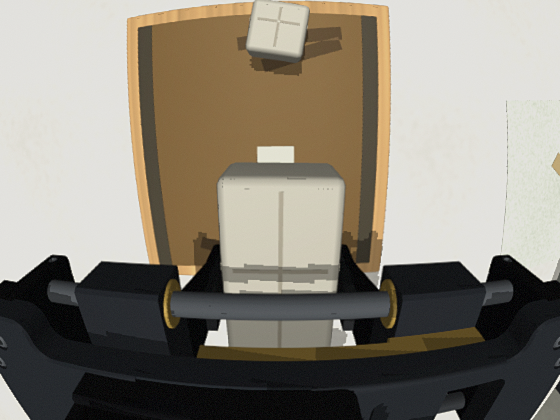

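The wrist view shows the patch's far edge at (257–294, 147), within 1–2 px of my prediction, so the patch estimate holds. I'll correct by (5,-3.5) mm and lower.

Emit:
arm_command(
  series="5 -3.5 0 0 200;0 0 15 0 200;0 0 25 0 200;0 0 25 0 200;0 0 20 0 200;0 0 12 0 200;0 0 6 0 200;0 0 3 0 200;0 0 0 0 200;0 0 0 0 200;0 0 0 0 200",
)

```text
time_s: 8.8
tool_pos: [0.5105, -0.2599, 0.0239]
tool_rot: [180.0, -0.1, 2.6]
force: [0.8, -0.2, -7.6]
grip_width: 0.0556
grasp_force: 30.0
```

Emit:
arm_command(
  series="-1 -1 2 0 200;0 0 2 0 200;0 0 1.5 0 200;0 0 1 0 200;0 0 0.7 0 200;0 0 0.7 0 200;0 0 0 0 200;0 0 0 0 200",
)

```text
time_s: 9.47
tool_pos: [0.5083, -0.2584, 0.015]
tool_rot: [-180.0, 0.0, 2.6]
force: [-2.0, 1.0, -0.9]
grip_width: 0.0558
grasp_force: 30.0
```

Emit:
arm_command(
  series="0 0 0 0 110;0 0 0 0 80;0 0 0 0 50;0 0 0 0 20;0 0 0 0 0;0 0 0 0 0;0 0 -5 0 0;0 0 -15 0 0;0 0 -25 0 0;0 0 -30 0 0;0 0 -35 0 0;0 0 -35 0 0;0 0 -20 0 0;0 0 0 0 0;0 0 0 0 0",
)

```text
time_s: 10.72
tool_pos: [0.5092, -0.2589, 0.1812]
tool_rot: [180.0, -0.2, 2.6]
force: [0.5, -0.7, -1.0]
grip_width: 0.0869
grasp_force: 0.0
```

```bash
python3 - <<'E'
from h import *
o=telemetry.get_obs();im=cams.read_camera("wrist")
t=cams.read_camera("top");cv2.imwrite("pics/t2.png",t);cv2.imwrite("pics/w4.png",im)
v=np.hstack([im[:,130:420],cv2.resize(t[150:270,320:440],(420,420),interpolation=cv2.INTER_CUBIC)])
cv2.imwrite("pics/c4.png",v)
print(o["tool_pos"],o["tool_rot"],o["force"],o["grip_width"])
w=R.from_euler("z",2.6,degrees=True).as_matrix()
for s in [(1,1),(1,-1),(-1,-1),(-1,1)]: print((pix("wrist",np.array([.5093,-.2589,.046])+w@[.055*s[0],.028*s[1],0],o)-[130,0]).round(1))
E
```

```text
[ 0.50917153 -0.2588559   0.18123513] [179.97048902  -0.19415254   2.62471094] [ 0.49805576 -0.71919478 -0.96526137] 0.08688465388324218
[119.8 137.2]
[180.9 137.3]
[177.9 247.5]
[122.5 247.4]
```

View pics/c4.png

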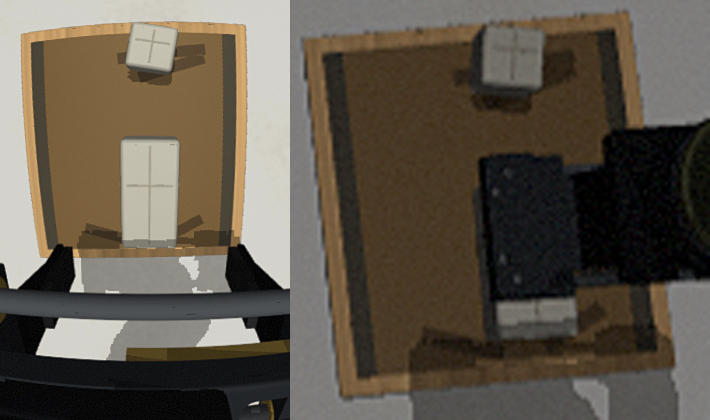

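The picture shows the weight's top corners at crop (121,138), (180,138), (176,246), (121,246), within about 1–2 px of prediction: it covers the patch. I'll go to the timer next.

Emit:
arm_command(
  series="2 -13 -10 0 0;3 -23 -10 0 0;3 -27 -10 0 0;3 -27 0 0 0;3 -27 0 0 0;3 -27 0 0 0;3 -27 0 0 0;3 -27 0 0 0;3 -27 0 0 0;3 -27 0 0 0;3 -27 0 0 0;3 -27 0 0 0;3 -27 0 0 0;3 -27 0 0 0;3 -27 0 0 0;4 -29 0 0 0;4 -29 0 0 0;4 -29 0 0 0;4 -29 0 0 0;4 -29 0 0 0",
)

```text
time_s: 12.48
tool_pos: [0.5469, 0.2769, 0.2075]
tool_rot: [179.9, 0.2, 2.6]
force: [1.1, 0.0, -0.1]
grip_width: 0.0872
grasp_force: 0.0
```

Emit:
arm_command(
  series="0 0 0 -0.12 0;0 0 0 -0.12 0;0 0 0 -0.12 0;0 0 0 -0.12 0;0 0 0 -0.12 0;0 0 0 -0.12 0;0 0 0 -0.12 0;0 0 0 -0.12 0;0 0 0 -0.12 0;0 0 0 -0.12 0;0 0 0 -0.12 0;0 0 0 -0.12 0;0 0 0 -0.12 0;0 0 0 -0.12 0;0 0 0 -0.12 0;0 0 0 -0.12 0;0 0 0 -0.12 0;0 0 0 -0.12 0;0 0 0 -0.12 0;0 0 0 -0.12 0",
)

```text
time_s: 14.15
tool_pos: [0.5469, 0.2754, 0.2073]
tool_rot: [-179.8, -0.1, 140.5]
force: [-0.5, 0.7, 0.9]
grip_width: 0.087
grasp_force: 0.0
```

Emit:
arm_command(
  series="0 0 0 -0.12 0;0 0 0 -0.12 0;0 0 0 -0.12 0;0 0 0 -0.12 0;0 0 0 -0.12 0;0 0 0 -0.12 0;0 0 0 -0.12 0;0 0 0 -0.12 0;0 0 0 -0.12 0;0 0 0 0 0;0 0 0 0 0;0 0 0 0 0;0 0 0 0 0",
)

```text
time_s: 15.23
tool_pos: [0.5477, 0.2758, 0.209]
tool_rot: [-180.0, -0.1, -158.1]
force: [0.1, -0.4, 0.7]
grip_width: 0.0868
grasp_force: 0.0
```

```bash
python3 - <<'E'
from h import *
o=telemetry.get_obs();im=cams.read_camera("wrist")
cv2.imwrite("pics/w5.png",im);print(o)
cv2.imwrite("pics/c5.png",cv2.resize(im[60:300,130:430],None,fx=2.5,fy=2.5,interpolation=cv2.INTER_CUBIC))
E
```

```text
{'time_s': 15.2333, 'qpos': array([-31.58723538,  14.22804469,   2.83677925,  89.93009705,
        -0.71907512,  75.91526847,  83.23776332]), 'joint_velocities': array([-0.01201988, -0.36627466,  0.10788274, -0.34286479,  0.07604937,
        0.03249676,  0.49996489]), 'effort': array([ 5.00292156e-02, -4.45596814e+01,  6.32634256e-01, -3.07989371e+01,
        3.89441836e-02,  8.87571950e-02, -2.04064208e-02]), 'tool_pos': array([0.54765432, 0.27581271, 0.20904169]), 'tool_rot': array([-1.79993774e+02, -5.52649135e-02, -1.58100579e+02]), 'force': array([ 0.14366878, -0.40926559,  0.69396073]), 'wrist_torque': array([ 0.07330697, -0.04017005, -0.00110875]), 'grasp_force': 0.0, 'grip_width': 0.08677020147525291}
```

View pics/c5.png

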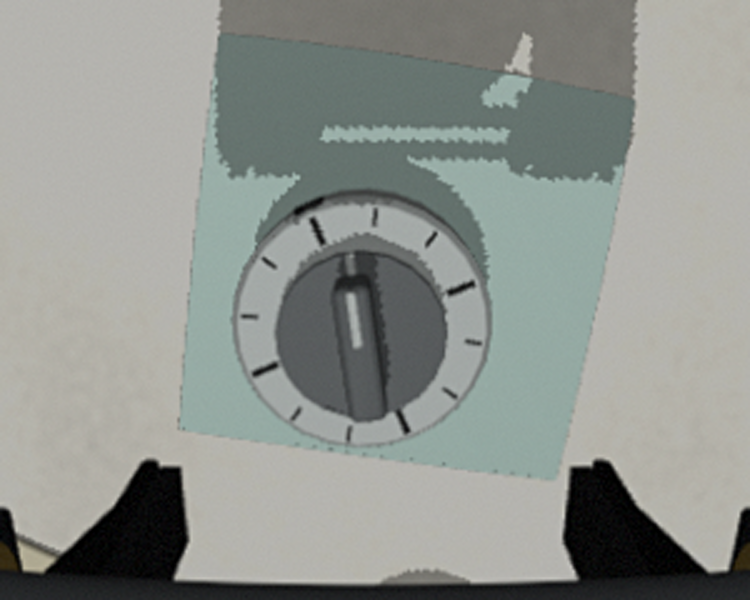

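The crop shows the zero tick at (317,230), the 15-minute tick at (461,289), and the bar's top centreline from (353,288) to (369,414), with the white line at the upper end.

```bash
cat > m.py <<'E'
from h import *
o=dict(tool_pos=np.array([.54765432,.27581271,.20904169]),tool_rot=[-179.993774,-.0552649,-158.100579])
C=lambda p:((p[0]+.5)/2.5-.5+130,(p[1]+.5)/2.5-.5+60)
T=[(317,230),(375,216),(431,239),(461,289),(473,342),(449,392),(402,420),(349,433),(296,413),(265,370),(249,317),(269,263)]
q=np.array([at("wrist",C(p),.053,o)[:2] for p in T])
c=np.array([(q[i]+q[i+6])/2 for i in range(6)]);print(c.round(4));c=c.mean(0)
r=np.linalg.norm(q-c,axis=1);a=np.degrees(np.unwrap(np.arctan2(*(q-c).T[::-1])));print(c,r.round(4));print((a+30*np.arange(12)).round(1))
for z in (.088,.091,.094):
    e=np.array([at("wrist",C(p),z,o)[:2] for p in [(353,288),(369,414)]]);v=e[0]-e[1]
    print(z,"bar",e.mean(0),np.linalg.norm(v),np.degrees(np.arctan2(v[1],v[0])))
E
python3 m.py
```

```text
[[0.549  0.2711]
 [0.5491 0.2714]
 [0.5492 0.2714]
 [0.5497 0.2717]
 [0.5495 0.2715]
 [0.5493 0.2712]]
[0.54932921 0.2713948 ] [0.044  0.0463 0.0461 0.0435 0.0461 0.0455 0.0432 0.046  0.0459 0.0437
 0.046  0.0458]
[-134.9 -135.  -135.1 -135.6 -135.  -134.8 -134.9 -134.8 -135.1 -134.3
 -134.4 -134.7]
0.088 bar [0.54869829 0.27175116] 0.04832017609933311 -151.40980615777872
0.091 bar [0.54784418 0.27146423] 0.04780915470050735 -151.40980615777872
0.094 bar [0.54699006 0.27117731] 0.04729813330168157 -151.40980615777875
```

Emit:
arm_command(
  series="0 0 0 -0.117 0;0.7 -4.3 0 0 0;0 0 10 0 100;0 0 20 0 190;0 0 20 0 190;0 0 10 0 190;0 0 0 0 190;0 0 0 0 190;0 0 0 0 190;0 0 0 0 190",
  squeeze=5,
)

```text
time_s: 16.12
tool_pos: [0.5502, 0.2723, 0.1511]
tool_rot: [-180.0, 0.1, -151.3]
force: [1.0, -0.8, -0.3]
grip_width: 0.0417
grasp_force: 0.0
```

```bash
python3 - <<'E'
from h import *
o=telemetry.get_obs();im=cams.read_camera("wrist")
print(o["tool_pos"],o["tool_rot"],o["force"],o["grip_width"],o["wrist_torque"])
cv2.imwrite("pics/c6.png",cv2.resize(im[100:340,130:430],None,fx=2.5,fy=2.5,interpolation=cv2.INTER_CUBIC))
print(totool([.5493,.2714,.075]-o["tool_pos"],o))
E
```

```text
[0.55017632 0.27225687 0.15113322] [-1.79998914e+02  1.45534881e-01 -1.51310650e+02] [ 1.02654983 -0.79816975 -0.25001207] 0.0416603800670136 [ 0.05031795  0.0395886  -0.04081139]
[ 1.3734677  -0.3295476  76.12998738]
```

View pics/c6.png

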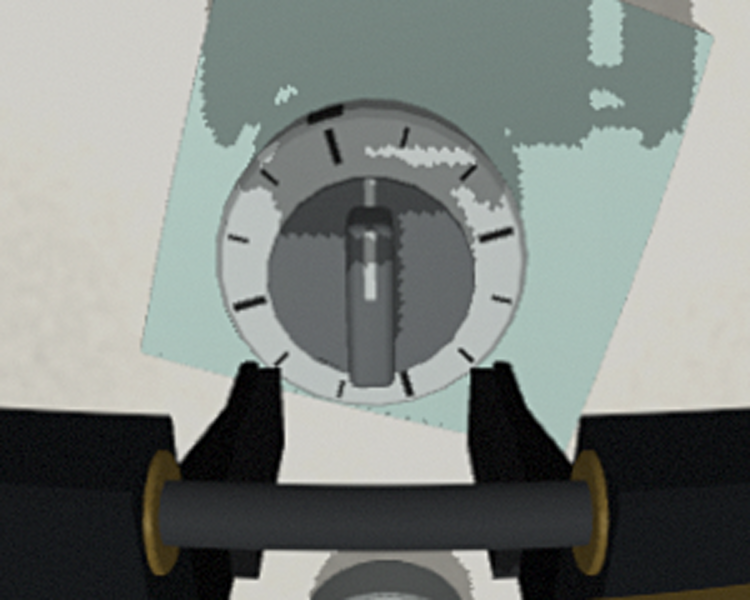

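The bar stands upright in the image at column ~370 with the tool's centre line at ~375, about 1 mm off, so it is aligned. Descending with a small correction.

Emit:
arm_command(
  series="1.3 -0.7 0 0 190;0 0 0 0 190;0 0 0 0 190;0 0 10 0 190;0 0 15 0 190;0 0 15 0 190;0 0 15 0 190;0 0 10 0 190;0 0 5 0 190;0 0 2 0 190;0 0 0 0 190;0 0 0 0 190;0 0 0 0 190",
)

```text
time_s: 17.25
tool_pos: [0.5492, 0.2709, 0.0786]
tool_rot: [180.0, 0.1, -151.3]
force: [0.4, 0.6, 0.7]
grip_width: 0.0224
grasp_force: 0.0
```

```bash
python3 - <<'E'
from h import *
o=telemetry.get_obs()
print(o["tool_pos"],o["tool_rot"],o["force"],o["grip_width"],totool([.5493,.2714,.075]-o["tool_pos"],o))
E
```

```text
[0.54918069 0.27094411 0.07864721] [ 1.79997972e+02  1.02948598e-01 -1.51281121e+02] [0.42304078 0.57448438 0.68419639] 0.022445829559264278 [-0.31713855  0.34234943  3.64779445]
```

Now I'll feel for the disc in small steps (its top should lie between z = 0.062 and 0.068).

Emit:
arm_command(
  series="0 0.2 3 0 190;0 0 3 0 190;0 0 2 0 190;0 0 1 0 190;0 0 0 0 190;0 0 0 0 190",
)

```text
time_s: 17.75
tool_pos: [0.5484, 0.2707, 0.0686]
tool_rot: [-180.0, -0.0, -151.3]
force: [-0.5, -0.4, 0.3]
grip_width: 0.0225
grasp_force: 0.0
```

Emit:
arm_command(
  series="0 0 0.5 0 190;0 0 0.5 0 190;0 0 0.5 0 190;0 0 0 0 190;0 0 0 0 190",
)

```text
time_s: 18.17
tool_pos: [0.5484, 0.2707, 0.0672]
tool_rot: [-180.0, 0.0, -151.3]
force: [0.6, 0.6, 0.2]
grip_width: 0.0219
grasp_force: 0.0
```

Emit:
arm_command(
  series="0 0 0.5 0 190;0 0 0.5 0 190;0 0 0.5 0 190;0 0 0 0 190;0 0 0 0 190",
)

```text
time_s: 18.58
tool_pos: [0.5485, 0.2709, 0.067]
tool_rot: [180.0, 0.0, -151.3]
force: [-2.8, -1.6, 8.3]
grip_width: 0.022
grasp_force: 3.5
```

Emit:
arm_command(
  series="0.3 0 0.3 0 200;0 0 0.3 0 206;0 0 0 0 210;0 0 0 0 214;0 0 0 0 218;0 0 0 0 225;0 0 0 0 225",
  squeeze=6,
)

```text
time_s: 19.17
tool_pos: [0.5498, 0.2704, 0.067]
tool_rot: [-179.9, 0.2, -151.3]
force: [-0.7, -1.6, 7.3]
grip_width: 0.0142
grasp_force: 7.4
```

```bash
python3 - <<'E'
from h import *
o=telemetry.get_obs()
print(o["tool_pos"],o["tool_rot"],o["force"],o["wrist_torque"],o["grip_width"],o["grasp_force"],totool(o["force"]/1000,o))
E
```

```text
[0.54976765 0.27041374 0.06699191] [-1.79942009e+02  1.75807840e-01 -1.51307784e+02] [-0.68474286 -1.6136849   7.27999027] [-0.32375049  0.13890957  0.02889715] 0.01419064480385903 7.359326609002892 [ 1.35305679 -1.0941668  -7.2830726 ]
```

Emit:
arm_command(
  series="0 0 0.5 0 225;0 0 0.5 0 225;0 0 0.3 0 225;0 0 0 0 225;0 0 0 0 240;0 0 0 0 240;0 0 0 0 240",
  squeeze=30,
)

```text
time_s: 19.75
tool_pos: [0.5498, 0.2704, 0.0669]
tool_rot: [-179.9, 0.2, -151.3]
force: [-3.0, -2.8, 12.9]
grip_width: 0.0137
grasp_force: 31.9
```

Emit:
arm_command(
  series="0.4 0 0.5 0 240;0.2 0 0.5 0 240;0 0 0.2 0 240;0 0 0 0 240;0 0 0 0 240",
)

```text
time_s: 20.17
tool_pos: [0.5498, 0.2705, 0.0668]
tool_rot: [-179.9, 0.3, -151.3]
force: [-3.5, -3.6, 18.8]
grip_width: 0.0136
grasp_force: 32.5
```

Emit:
arm_command(
  series="0.8 0 0.2 0 240;0 0 0 0 240;0 0 0 0.04 240;0 0 0 0.05 240;0 0 0 0.05 240;0 0 0 0.05 240;0 0 0 0.05 240;0 0 0 0 240;0 0 0 0 240",
)

```text
time_s: 20.92
tool_pos: [0.5497, 0.2706, 0.0669]
tool_rot: [180.0, 0.4, -165.1]
force: [-2.4, -3.1, 18.2]
grip_width: 0.0141
grasp_force: 32.5
```

```bash
python3 - <<'E'
from h import *
o=telemetry.get_obs()
print(o["tool_pos"],o["tool_rot"],o["force"],o["wrist_torque"],o["grip_width"],o["grasp_force"],totool(o["force"]/1000,o))
E
```

```text
[0.54972106 0.27058855 0.06686095] [ 179.95752482    0.36149036 -165.05074743] [-2.36063622 -3.05904403 18.2368257 ] [-0.57653894  0.6269672   0.05146503] 0.014091872700992481 32.45728594134562 [  2.95474113  -2.33301767 -18.25756552]
```

```bash
cat > tk.py <<'E'
from h import *
from scipy.ndimage import map_coordinates
from scipy.optimize import minimize
def measure(im,o,name="wrist"):
    g=cv2.GaussianBlur(cv2.cvtColor(im,cv2.COLOR_BGR2GRAY).astype(np.float32),(3,3),0)
    rr=np.arange(.0405,.0485,.001)
    def prof(c,a):  # local-contrast dark score at azimuth a (deg)
        def s(b):
            p=[pix(name,[c[0]+r*np.cos(np.radians(b)),c[1]+r*np.sin(np.radians(b)),.053],o) for r in rr]
            p=np.array(p);return map_coordinates(g,[p[:,1],p[:,0]],order=1,mode="nearest").mean()
        side=min(s(a-7),s(a+7));return np.clip((side-s(a))/max(side,30),-.1,.5)
    def cost(x): return -sum(prof(x[:2]/1000,x[2]+30*k) for k in range(12))
    best=min((minimize(cost,[549.3+dx,271.4+dy,-134.9+da],method="Nelder-Mead",options=dict(initial_simplex=np.array([549.3+dx,271.4+dy,-134.9+da])+np.array([[0,0,0],[1.5,0,0],[0,1.5,0],[0,0,2]]),maxfev=80)) for dx,dy,da in [(0,0,0),(0,0,4),(0,0,-4),(-1,-1,0),(1,1,0)]),key=lambda r:r.fun)
    return best.x.round(2),round(best.fun,3)
E
cat > chk.py <<'E'
from tk import *
o=telemetry.get_obs();im=cams.read_camera("wrist");cv2.imwrite(f"pics/z{o['time_s']:.2f}.png",im)
print("now",measure(im,o))
E
python3 - <<'E'
from tk import *
o=dict(tool_pos=np.array([.54765432,.27581271,.20904169]),tool_rot=[-179.993774,-.0552649,-158.100579])
print("base",measure(cv2.imread("pics/w5.png"),o),measure(cv2.imread("pics/top0.png"),None,"top"))
E
python3 chk.py
```

```text
Traceback (most recent call last):
  File "tk.py", line 13, in measure
    best=min((minimize(cost,[549.3+dx,271.4+dy,-134.9+da],method="Nelder-Mead",options=dict(initial_simplex=np.array([549.3+dx,271.4+dy,-134.9+da])+np.array([[0,0,0],[1.5,0,0],[0,1.5,0],[0,0,2]]),maxfev=80)) for dx,dy,da in [(0,0,0),(0,0,4),(0,0,-4),(-1,-1,0),(1,1,0)]),key=lambda r:r.fun)
  File "tk.py", line 13, in <genexpr>
    best=min((minimize(cost,[549.3+dx,271.4+dy,-134.9+da],method="Nelder-Mead",options=dict(initial_simplex=np.array([549.3+dx,271.4+dy,-134.9+da])+np.array([[0,0,0],[1.5,0,0],[0,1.5,0],[0,0,2]]),maxfev=80)) for dx,dy,da in [(0,0,0),(0,0,4),(0,0,-4),(-1,-1,0),(1,1,0)]),key=lambda r:r.fun)
              ~~~~~~~~^^^^^^^^^^^^^^^^^^^^^^^^^^^^^^^^^^^^^^^^^^^^^^^^^^^^^^^^^^^^^^^^^^^^^^^^^^^^^^^^^^^^^^^^^^^^^^^^^^^^^^^^^^^^^^^^^^^^^^^^^^^^^^^^^^^^^^^^^^^^^^^^^^^^^^^^^^^^^^^^^^^^^^^^^^^^^^^^^^^^^^^^^
  File "tk.py", line 12, in cost
    def cost(x): return -sum(prof(x[:2]/1000,x[2]+30*k) for k in range(12))
                         ~~~^^^^^^^^^^^^^^^^^^^^^^^^^^^^^^^^^^^^^^^^^^^^^^^
  File "tk.py", li
[... 1741 characters left out ...]
          ~~~^^^^^^^^^^^^^^^^^^^^^^^^^^^^^^^^^^^^^^^^^^^^^^^
  File "tk.py", line 12, in <genexpr>
    def cost(x): return -sum(prof(x[:2]/1000,x[2]+30*k) for k in range(12))
                             ~~~~^^^^^^^^^^^^^^^^^^^^^^
  File "tk.py", line 11, in prof
    side=min(s(a-7),s(a+7));return np.clip((side-s(a))/max(side,30),-.1,.5)
             ~^^^^^
  File "tk.py", line 9, in s
    p=[pix(name,[c[0]+r*np.cos(np.radians(b)),c[1]+r*np.sin(np.radians(b)),.053],o) for r in rr]
       ~~~^^^^^^^^^^^^^^^^^^^^^^^^^^^^^^^^^^^^^^^^^^^^^^^^^^^^^^^^^^^^^^^^^^^^^^^^^
  File "h.py", line 14, in pix
    c=cams.calibration(n);K=np.array(c["K"])
ValueError: time passes only in moves, steps and waits
```

The calibration mustn't be polled that often, so I'll cache it per script.

```bash
sed -i 's/^from cell import telemetry,cams/from cell import telemetry,cams\nfrom functools import lru_cache\ncal=lru_cache(None)(cams.calibration)/; s/c=cams.calibration(n)/c=cal(n)/' h.py
python3 - <<'E'
from tk import *
o=dict(tool_pos=np.array([.54765432,.27581271,.20904169]),tool_rot=[-179.993774,-.0552649,-158.100579])
print("base",measure(cv2.imread("pics/w5.png"),o),measure(cv2.imread("pics/top0.png"),None,"top"))
n=telemetry.get_obs();print(n["time_s"]);import glob;f=glob.glob("pics/z*.png")[0];print(f,measure(cv2.imread(f),n))
E
```

```text
base (array([ 549.3 ,  271.21, -134.96]), np.float64(-4.221)) (array([ 549.56,  270.58, -135.06]), np.float64(-2.922))
20.9667
pics/z20.92.png (array([ 549.54,  271.21, -135.01]), np.float64(-3.157))
```

The tick fit puts the timer at (549.5, 271.2) mm and -135.0°, unmoved, so only the knob turned. Continuing.

Emit:
arm_command(
  series="0 0 0 0.03 240;0 0 0 0.05 240;0 0 0 0.05 240;0 0 0 0.05 240;0 0 0 0.05 240;0 0 0 0.05 240;0 0 0 0.05 240;0 0 0 0.05 240;0 0 0 0.05 240;0 0 0 0.05 240;0 0 0 0 240;0 0 0 0 240",
)

```text
time_s: 21.97
tool_pos: [0.5497, 0.271, 0.0669]
tool_rot: [179.8, 0.3, 167.5]
force: [-1.9, -2.2, 17.9]
grip_width: 0.0136
grasp_force: 32.4
```

```bash
python3 - <<'E'
from h import *
o=telemetry.get_obs()
print(o["tool_pos"],o["tool_rot"],o["force"],o["wrist_torque"],o["grip_width"],totool(o["force"]/1000,o))
E
python3 chk.py
```

```text
[0.5497126  0.27103434 0.06687775] [179.75497604   0.2971673  167.45999321] [-1.8548189  -2.24046816 17.91899368] [-0.48348791  0.61077641  0.10292959] 0.013623168850395894 [  1.23116315  -2.51305969 -17.93653125]
now (array([ 549.78,  271.57, -134.59]), np.float64(-3.014))
```

Emit:
arm_command(
  series="0 0 0 0.03 240;0 0 0 0.05 240;0 0 0 0.05 240;0 0 0 0.05 240;0 0 0 0.05 240;0 0 0 0.05 240;0 0 0 0.05 240;0 0 0 0.05 240;0 0 0 0.05 240;0 0 0 0.05 240;0 0 0 0.05 240;0 0 0 0.035 240;0 0 0 0 240;0 0 0 0 240;0 0 0 0 240",
)

```text
time_s: 23.27
tool_pos: [0.5499, 0.2715, 0.0669]
tool_rot: [179.6, 0.1, 135.1]
force: [-1.7, -0.4, 16.9]
grip_width: 0.0138
grasp_force: 32.4
```

```bash
python3 - <<'E'
from h import *
o=telemetry.get_obs()
print(o["tool_pos"],o["tool_rot"],o["force"],o["wrist_torque"],o["grip_width"],totool(o["force"]/1000,o))
E
python3 chk.py
```

```text
[0.54993253 0.27147803 0.06688892] [1.79581636e+02 1.06132138e-01 1.35110322e+02] [-1.73911203 -0.39674353 16.93717874] [-0.2804767   0.42108537  0.07741059] 0.013825987058314467 [  0.92072883  -1.38472322 -16.94947609]
now (array([ 549.52,  271.28, -134.83]), np.float64(-3.356))
```

Emit:
arm_command(
  series="0 0 -0.8 0 225;0 0 -0.8 0 215;0 0 0 0 210;0 0 0 0 205;0 0 0 0 198;0 0 0 0 190;0 0 0 0 190;0 0 -1 0 190;0 0 -2 0 190;0 0 -5 0 190;0 0 -15 0 190;0 0 -25 0 190;0 0 -30 0 150;0 0 -30 0 100;0 0 -30 0 50;0 0 0 0 0;0 0 0 0 0;0 0 0 0 0",
)

```text
time_s: 24.82
tool_pos: [0.5462, 0.2695, 0.2012]
tool_rot: [-179.9, -0.0, 135.1]
force: [-0.3, -1.1, -0.1]
grip_width: 0.0543
grasp_force: 0.0
```

```bash
cat > bar.py <<'E'
from tk import *
# bar azimuth: white line on bar top & bar-top symmetric edges, by rectifying the plane of the bar's top
def bar(im,o,z=.0925,c=(.5494,.2713),guess=135.1):
    g=cv2.cvtColor(im,cv2.COLOR_BGR2GRAY).astype(np.float32)
    u=np.array([np.cos(np.radians(guess)),np.sin(np.radians(guess))]);v=np.array([-u[1],u[0]])
    s=np.arange(-.030,.0301,.0005);t=np.arange(-.012,.01201,.0005)
    P=np.array([[pix("wrist",[*(np.array(c)+a*u+b*v),z],o) for b in t] for a in s])
    return s,t,map_coordinates(g,[P[...,1],P[...,0]],order=1)
def line(im,o,guess):
    s,t,G=bar(im,o,guess=guess)
    L=[]
    for i in range(len(s)):
        if .006<s[i]<.022:
            r=G[i]-np.median(G[i]);k=r.argmax()
            if .0<1 and r[k]>25: L.append((s[i]*1000,t[k]*1000,r[k]))
    return G,np.array(L)
E
python3 - <<'E'
from bar import *
base=dict(tool_pos=np.array([.54765432,.27581271,.20904169]),tool_rot=[-179.993774,-.0552649,-158.100579])
o=telemetry.get_obs();im=cams.read_camera("wrist");cv2.imwrite("pics/fin.png",im);cv2.imwrite("pics/fintop.png",cams.read_camera("top"))
print(o["time_s"],o["tool_pos"],o["tool_rot"],o["grip_width"],o["force"],"ticks",measure(im,o))
np.set_printoptions(linewidth=250)
for n,I,ob,gs in(("base",cv2.imread("pics/w5.png"),base,-151.4),("now",im,o,135.1)):
    G,L=line(I,ob,gs)
    print(n);print(G[::8,::3].astype(int))
    if len(L)>3:
        p=np.polyfit(L[:,0],L[:,1],1);print("slope deg",np.degrees(np.arctan(p[0])),"off",p[1],len(L))
E
```

```text
24.8167 [0.54621006 0.26953822 0.20116789] [-1.79905500e+02 -3.04240486e-02  1.35089984e+02] 0.054334091270713404 [-0.28694355 -1.09110607 -0.13887946] ticks (array([ 548.56,  270.27, -135.24]), np.float64(-4.104))
base
[[ 53 154 168 166 165 165 165 165 166 164 164 166 166 164  82 135 168]
 [ 49  81 168 167 166 167 166 168 163 164 168 168 168 122 116 166 165]
 [136  43 101 143 103  69  82  84  85  88  88  88  81 102 145 161 167]
 [ 87  89  91  86  55  70  85  88  87  89  90  91  80  70  91  89  84]
 [ 89  91  91  89  51  71  84  86  87  90  90  89  81  69  91  91  91]
 [ 90  89  93  68  41  68  84  87  89  89  89  91  82  67  87  91  91]
 [ 90  91  87  56  43  69  83  87  89  89  88  90  82  68  92  92  90]
 [ 89  90  71  52  41  68  83  88  87  90  90  89  83  67  85  92  92]
 [ 90  90  66  55  42  67  85  88  89  89  89  89  83  69  88  91  90]
 [ 89  92  87  60  41  67  82  91 136 172 139  87  82  69  87  91  91]
 [ 91  91  82  54  42  63  82  87 128 169 131  86  85  70  81  91  91]
 [ 90  92  83  55  44  63  83  89 126 170 140  87  83  70  87  92  91]
 [ 91  91  78  55  44  61  8
[... 811 characters left out ...]
2]
 [100 101  99 101  95  80  99 102 101  99 100  98  92  68  60  64  64]
 [101 101 101 101  86  81 100  97  99  96  78  87  74  65  62  64  63]
 [101 101 101 102  88  80  86  62 104 125  90  63  64  53  61  65  63]
 [101 102 102 103  88  57  60  62 100 123  91  65  63  55  64  66  66]
 [102 101 102 103  89  50  61  63 102 123  92  66  64  54  63  67  65]
 [ 66  91 104 104  90  50  59  62 100 124  92  66  64  55  63  66  66]
 [ 65  64  64  65  59  52  60  63 102 124  92  65  64  53  63  67  67]
 [ 65  66  64  65  65  37  46  48  46  47  47  47  44  43  66  67  66]
 [ 66  66  66  64  66  64  49  41  45  51  47  41  51  65  68  67  66]]
slope deg 2.203909433721309e-16 off 1.0000000000000109 32
```

The bar reads 135.1° with the ticks at -135.2°, so the dial is at about 90°. I'll let the arm settle clear of things and recheck.

Emit:
arm_command(
  series="0 0 -10 0 0;0 0 0 0 0;0 0 0 0 0;0 0 0 0 0;0 0 0 0 0;0 0 0 0 0;0 0 0 0 0;0 0 0 0 0",
)

```text
time_s: 25.58
tool_pos: [0.5469, 0.2699, 0.2119]
tool_rot: [-180.0, -0.0, 135.1]
force: [0.1, -0.2, 0.0]
grip_width: 0.0868
grasp_force: 0.0
```

```bash
python3 - <<'E'
from bar import *
o=telemetry.get_obs();im=cams.read_camera("wrist");t=cams.read_camera("top")
m=measure(im,o);print(o["time_s"],o["tool_pos"],o["tool_rot"],m)
s,tt,G=bar(im,o,guess=135.1,c=m[0][:2]/1000)
C=[]
for i in range(len(s)):
    if .006<s[i]<.022:
        r=np.clip(G[i]-np.median(G[i])-8,0,None)*(np.abs(tt-.001)<.004);C.append((s[i],(r*tt).sum()/r.sum()))
C=np.array(C);p=np.polyfit(C[:,0],C[:,1],1);print("line az",135.1+np.degrees(np.arctan(p[0])))
# weight top in the top view
h=cv2.cvtColor(t,cv2.COLOR_BGR2GRAY);roi=h[185:255,360:415];_,b=cv2.threshold(roi,0,255,cv2.THRESH_OTSU)
k=max(cv2.findContours(b,0,1)[0],key=cv2.contourArea);q=cv2.boxPoints(cv2.minAreaRect(k))+[360,185]
w=np.array([at("top",p,.046) for p in q]);print("weight",w.mean(0).round(4),np.linalg.norm(np.roll(w,-1,0)-w,axis=1).round(3),w.round(4)[:,:2].tolist())
E
```

```text
25.5833 [0.54687875 0.26991033 0.21186453] [-1.79992963e+02 -3.47603558e-03  1.35092246e+02] (array([ 548.55,  270.44, -135.37]), np.float64(-4.089))
line az 135.28242376649268
weight [ 0.5073 -0.2573  0.046 ] [0.054 0.107 0.054 0.107] [[0.5589, -0.2285], [0.5626, -0.2826], [0.4556, -0.2858], [0.4521, -0.2324]]
```

```bash
python3 -c "
from cell import env
print(env.sign_off())"
```

```text
the job is handed in; nothing more can be done
None
```

The job is handed in at about 25.6 s of the 64 s: the weight lies over the patch, about 2.5 mm off centre, and the timer reads about 15 minutes (knob at about 89.4°), turned under up to about 19 N with no timer movement beyond measurement error (about 1 mm, 0.5°).

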